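Put the ringed thread reel away in the covered carousel

TASK

One of the three thread reels stands in the white ring on the cork mat: put that one away in the covered carousel, in the compartment whose rim has the colour of its thread. Turn the carousel with the black crank until that compartment is under the chute, set the reel down in the steel tipping pan and let go of it, then lift the pan by its red bar so that the reel slides down the chute, and let the pan down again. Leave the other two reels and everything else where they stand.

Things in the scene. Friction and masses are not known exactly. Their poses are not given: they have to be found in the camera images.
- carousel: fixed stand of the round carousel, 238 mm across, under a fixed white cover (208 mm across, its top at z = 68 mm); stands on the bench, place and heading vary. Origin on the carousel's axis at bench height; its own -y points to the chute and the tipping pan. The chute is a shaft of white walls round the mouth in the cover, 74 mm wide, from 47 to 111 mm from the axis, its walls rising to z = 114 mm
- chute_mouth (a point): centre of the mouth in the cover, at the cover's top, 77 mm from the axis
- rotor_axis (a point): point on the carousel's vertical axis, 11 mm above the bench (floor of the compartments at 14 mm)
- rotor (a joint): turn of the carousel, rad, positive anticlockwise from above, stops at -2.35 and +2.35; low friction (about 1.5 N at the crank), it stays where it is left. Three compartments of 120 degrees, each with a coloured rim outside the cover's edge: beige is centred under the chute at 0, pink at +2.094, navy at -2.094; within 0.3 rad of that is good. At 0 the crank points away from the chute
- crank_pin (a point): grip of the crank: upright black round pin 14 mm across, 40 mm from the axis, free from z = 85 mm to its top at z = 144 mm; this point is on its centre line, 11 mm below the top. It follows the carousel: at joint rotor = q it stands at angle q anticlockwise from the carousel's +y. It may turn in the grip
- fin_beige_pink (a point): upright partition inside the carousel between the beige and the pink compartment, 3 mm thick; this point lies on the carousel's axis; its x points outward along the partition, +y to the beige side, -y to the pink side. It turns with the carousel (hidden by the cover)
- fin_navy_beige (a point): upright partition inside the carousel between the navy and the beige compartment, 3 mm thick; this point lies on the carousel's axis; its x points outward along the partition, +y to the navy side, -y to the beige side. It turns with the carousel (hidden by the cover)
- fin_pink_navy (a point): upright partition inside the carousel between the pink and the navy compartment, 3 mm thick; this point lies on the carousel's axis; its x points outward along the partition, +y to the pink side, -y to the navy side. It turns with the carousel (hidden by the cover)
- pan (a joint): lift of the tipping pan, rad: 0 level and at rest (as it starts), stop at 1.3. The pan's outer end swings up about pan_hinge; it falls back to 0 by its own weight (under 1 N at the bar) when let go. A reel in it slides off into the chute at somewhere between 0.4 and 0.85 rad
- pan_hinge (a point): middle of the pan's hinge line, 83 mm above the bench, 111 mm from the axis at the carousel's -y side; the hinge line runs along the carousel's x
- pan_floor (a point): centre of the pan's floor, on its top face, 47 mm out from the hinge (z = 85 mm when level); axes as the carousel's when level. The floor is 62 mm wide between side walls (along x; walls 17 mm high) and 89 mm long (along y), with a 9 mm lip at the outer end and open to the chute at the inner end
- pan_bar (a point): middle of the red bar by which the pan is lifted: round, 12 mm across, 65 mm free length along the carousel's x, 132 mm out from the hinge, 34 mm clear of the pan's outer lip, z = 84 mm when level
- mat: fixed round cork mat, 188 mm across, its top 6 mm above the bench, place varies; origin at its centre at bench height. A white ring, 54 mm across, is painted round its centre
- reel_pink: loose reel of pink thread between dark red flanges, 32 mm across and 42 mm tall (waist 18 mm), standing upright; origin at the centre of its underside, z up its axis. One of the three reels stands in the white ring, which one varies; the other two stand outside it
- reel_beige: loose reel of beige thread between dark red flanges, 34 mm across and 45 mm tall (waist 18 mm), standing upright; origin at the centre of its underside, z up its axis. One of the three reels stands in the white ring, which one varies; the other two stand outside it
- reel_navy: loose reel of dark navy thread between dark red flanges, 32 mm across and 42 mm tall (waist 18 mm), standing upright; origin at the centre of its underside, z up its axis. One of the three reels stands in the white ring, which one varies; the other two stand outside it
- dye_bottle: loose black bottle, 34 mm across, 78 mm tall, upright on the mat; origin at the centre of its underside. Leave alone
- wax_puck: loose yellow wax puck, 39 mm across, 13 mm high, on the mat; origin at the centre of its underside. Leave alone
- glue_bottle: loose white bottle, 43 mm across, 112 mm tall, standing on the bench beyond the pan; origin at the centre of its underside. Leave alone
- tin: loose red round tin, 56 mm across, 35 mm high; origin at the centre of its underside. Leave alone
- tape: loose black tape dispenser, 23 x 111 x 50 mm, long along its y; origin at the centre of its underside. Leave alone
- awl: loose bent awl with a brown wooden handle, lying, 30 x 139 x 30 mm, long along its y; origin under its middle. Leave alone

How it is judged:
On the way, in this order (a step that is already met when the one before it is completed fails the run):
1. the reel from the ring lies in the level pan, let go (value of joint pan below 0.12 rad and ((horizontal distance between each of reel_beige, reel_navy and mat above 0.045 m and distance of each of reel_beige, reel_navy from where it was at the start of the episode below 0.02 m and x of reel_pink in the frame of pan_floor between -0.035 and 0.035 m and y of reel_pink in the frame of pan_floor between -0.055 and 0.055 m and z of reel_pink in the frame of pan_floor between -0.01 and 0.04 m and contact force between the fingers and reel_pink below 0.1 N) or (horizontal distance between each of reel_pink, reel_navy and mat above 0.045 m and distance of each of reel_pink, reel_navy from where it was at the start of the episode below 0.02 m and x of reel_beige in the frame of pan_floor between -0.035 and 0.035 m and y of reel_beige in the frame of pan_floor between -0.055 and 0.055 m and z of reel_beige in the frame of pan_floor between -0.01 and 0.04 m and contact force between the fingers and reel_beige below 0.1 N) or (horizontal distance between each of reel_pink, reel_beige and mat above 0.045 m and distance of each of reel_pink, reel_beige from where it was at the start of the episode below 0.02 m and x of reel_navy in the frame of pan_floor between -0.035 and 0.035 m and y of reel_navy in the frame of pan_floor between -0.055 and 0.055 m and z of reel_navy in the frame of pan_floor between -0.01 and 0.04 m and contact force between the fingers and reel_navy below 0.1 N))), for 0.2 s.
2. the pan is tipped up (over 0.3 rad) (value of joint pan above 0.3 rad), for 0.05 s.
At the end, for the whole second after the job is handed in: The reel that stood in the ring lies at rest inside the carousel in the compartment of its own colour (its origin between that compartment's two partitions, below z = 62 mm); the pan is down again (under 0.12 rad); the other two reels are within 20 mm of where they stood (value of joint pan below 0.12 rad and ((horizontal distance between each of reel_beige, reel_navy and mat above 0.045 m and distance of each of reel_beige, reel_navy from where it was at the start of the episode below 0.02 m and y of reel_pink in the frame of fin_beige_pink below -0.001 m and y of reel_pink in the frame of fin_pink_navy above 0.001 m and horizontal distance between reel_pink and rotor_axis below 0.112 m and height (world z) of reel_pink below 0.062 m and linear speed of reel_pink below 0.03 m/s) or (horizontal distance between each of reel_pink, reel_navy and mat above 0.045 m and distance of each of reel_pink, reel_navy from where it was at the start of the episode below 0.02 m and y of reel_beige in the frame of fin_navy_beige below -0.001 m and y of reel_beige in the frame of fin_beige_pink above 0.001 m and horizontal distance between reel_beige and rotor_axis below 0.112 m and height (world z) of reel_beige below 0.062 m and linear speed of reel_beige below 0.03 m/s) or (horizontal distance between each of reel_pink, reel_beige and mat above 0.045 m and distance of each of reel_pink, reel_beige from where it was at the start of the episode below 0.02 m and y of reel_navy in the frame of fin_pink_navy below -0.001 m and y of reel_navy in the frame of fin_navy_beige above 0.001 m and horizontal distance between reel_navy and rotor_axis below 0.112 m and height (world z) of reel_navy below 0.062 m and linear speed of reel_navy below 0.03 m/s))); the robot touches nothing.
It fails at once if the dye bottle, wax puck, glue bottle, tin, tape dispenser or awl is moved more than 20 mm (distance of any of dye_bottle, wax_puck, glue_bottle, tin, tape, awl from where it was at the start of the episode above 0.02 m).
It fails at once if the dye bottle, the glue bottle or the tin is tipped over (angle between any of dye_bottle, glue_bottle, tin's own z axis and vertical above 0.5 rad).
It fails at once if more than one of the three reels is moved (over 20 mm) (distance of each of reel_pink, reel_beige from where it was at the start of the episode above 0.02 m or distance of each of reel_beige, reel_navy from where it was at the start of the episode above 0.02 m or distance of each of reel_pink, reel_navy from where it was at the start of the episode above 0.02 m).
It also fails if it takes over 67 s, if anything falls off the work surface, if the arm or the gripper's body presses on something with over 40 N, if the wrist force passes 120 N, or if a joint passes its speed limit or range.

ROBOT

A 6-joint arm with a two-finger parallel gripper is mounted at the origin on a cart in front of the work surface, level with it; the furniture and walls round the work are solid. World frame = base frame: x ahead of the robot, y to its left, z up, the work surface at z = 0. Lengths are in m, angles in rad, forces in N, time in s.
With the tool pointing down it reaches from about 0.35 to 0.775 m from the base axis. Payload 5.5 kg.
Tool frame: the origin (TCP) lies midway between the tips of the shut fingers; the grasp point (between the pads) lies grasp_offset behind it (grasp_offset is the distance from the TCP to the grasp point, in m); z points along the fingers, y is the line along which they close (so a half turn about z gives the same grasp; the last joint's range is limited). The gripper opens to 85 mm and grips with 20 to 120 N. Pads are 22 mm wide; open, the fingers measure 114 mm over their backs; the gripper's body (76 mm by 85 mm) begins 54 mm behind the grasp point. The pads swing forward as they close: fully open they stand 13 mm farther back than shut.
Start: joints at [-1.435, 0.313, 0.046, 1.304, 0, 1.431], TCP at [0.157, -0.553, 0.231] pointing down, gripper open.
Joint ranges: [-2.76, 2.76], [-0.86, 1.69], [-1.03, 1.26], [-2.2, 2.34], [-1.47, 1.5], [-3.14, 3.14]. Speed limits (rad/s): [2.57, 2.57, 3.14, 3.14, 3.14, 3.14].

INTERFACE

Orientations are given as a unit quaternion [w, x, y, z].
In Python, from workcell import * gives the robot as it stands.
- The arm moves only by the tool step_arm, never from a script. Its argument "deltas" is a list of rows, each a list of 7 numbers: the shift along the world's x, y, z in mm, then the turn, a rotation vector about the world's x, y, z in degrees, then the gripper's target within -1 to 1 (fully open at 1, half-way at 0, shut at -1). A call has 1 to 5 rows; each row shifts and turns the commanded pose from where the row before left it; what a row does not reach is not made up. A row lasts 1/10 s, in which the tool goes at most 50 mm and 8.59 degrees, less where a joint would pass 70% of its speed; a pose out of reach is approached as far as the arm can. A call is refused whole if a number of a shift passes 50 or a number of a turn 8.59, either way. A call with a gripper value outside its range is refused whole. The fingers move at their own pace and stop on an object; "newtons" is the grip in N (left out, the last holds). Time passes only in rows, so rows that do not move let the fingers close. It gives the time, the measured TCP pose, the force, the opening and the grip force at its end, in the units of the state.
- get_state(): the state, without advancing time (a new reading comes with each control period).
- read_camera(name): name is "scene" or "top"; returns a dict with "image" (384x512x3 uint8, red, green, blue), "z_map" (384x512 float32, m along the optical axis (not along the pixel's ray), 0 where there is no reading), "K" (3x3 intrinsics, pixels), "world_from_camera" (4x4, takes a point from camera to world coordinates). Camera axes: x right, y down, z forward; pixel columns grow to the right and rows downward; lengths in m; the calibration is good to about 2 mm. A picture is of the moment at which its call begins.
- hand_in(): hands the job in; it is judged then, once.
The state is a dict: "clock": time; "joint_pos": joint angles; "qvel": joint speeds; "tau": joint torques, N m; "tcp_pos": TCP position; "orientation": TCP orientation; "wrist_force": force on the tool from outside, world axes, zero at the start; "ft_torque": the same for the moment, N m; "finger_gap": finger opening in m; "grip_force": force on a finger pad.
Only numpy, scipy, OpenCV 4.12 (cv2) and the standard library are available. Lean on these libraries where they do the work, as an engineer would, in place of code of your own. Each camera call takes 0.05 s, during which the arm holds its last target. There are 200 camera calls.

## Working session

There is one attempt and no reset: what is moved stays moved. The work goes in short steps, Python scripts to look and compute and a tool call to move; the robot and the scene stay as the last step left them, time stands still between calls to the robot, and variables do not carry over. Pictures are saved under pics/ and viewed, at most 13 in all, crops included, and the job is handed in when it is done.

Besides the shell and the picture viewer there is one more tool, called after "Request:" as name([rows], argument=value, ...), one row to a line, values as JSON. step_arm: Moves the arm, as the interface text tells. Its arguments: {"type":"object","properties":{"deltas":{"type":"array","items":{"type":"array","items":{"type":"number"}}},"newtons":{"type":"number"}},"required":["deltas"]}

```bash
mkdir -p pics
cat > h.py <<'E'
from workcell import *
import numpy as np, cv2
def cam(n):
    c=read_camera(n); c['bgr']=cv2.cvtColor(c['image'],cv2.COLOR_RGB2BGR); return c
def pts(c):
    K=c['K'];z=c['z_map'];v,u=np.indices(z.shape)
    p=np.stack([(u-K[0,2])/K[0,0]*z,(v-K[1,2])/K[1,1]*z,z],-1)
    T=c['world_from_camera'];return p@T[:3,:3].T+T[:3,3]
def ray(c,u,v,h):
    T=c['world_from_camera'];d=T[:3,:3]@np.linalg.inv(c['K'])@[u,v,1.];o=T[:3,3]
    return o+d*(h-o[2])/d[2]
E
python3 - <<'E'
from h import *
import pickle
C={n:cam(n) for n in('scene','top')}
pickle.dump(C,open('c0.pkl','wb'))
for n in C:
    cv2.imwrite(f'pics/{n}0.png',cv2.resize(C[n]['bgr'],(800,600)))
    print(n,C[n]['K'],C[n]['world_from_camera'].round(3))
print(get_state())
E
```

```text
scene [[350.0930259    0.         254.65284792]
 [  0.         350.0930259  186.57643998]
 [  0.           0.           1.        ]] [[ 0.476 -0.546  0.69  -0.073]
 [-0.88  -0.284  0.382 -0.514]
 [-0.013 -0.788 -0.615  0.654]
 [ 0.     0.     0.     1.   ]]
top [[365.9196946    0.         259.33456382]
 [  0.         365.9196946  190.73440856]
 [  0.           0.           1.        ]] [[ 0.038 -0.975  0.218  0.327]
 [-0.999 -0.037  0.009 -0.194]
 [-0.001 -0.218 -0.976  0.989]
 [ 0.     0.     0.     1.   ]]
{'clock': 0.1, 'joint_pos': array([-1.43458705e+00,  3.13968944e-01,  4.50871331e-02,  1.30359385e+00,
        1.61046836e-05,  1.43118002e+00]), 'qvel': array([ 1.11800647e-05, -1.58759727e-03,  1.68438693e-03,  5.12302171e-04,
       -1.83007850e-04, -3.28586639e-04]), 'tau': array([ 2.77168714e-03, -4.81724632e+01,  2.99244493e+01,  1.26869272e-02,
       -2.39706715e-04, -2.02665362e-06]), 'tcp_pos': array([ 0.1565204 , -0.55281453,  0.23047098]), 'orientation': array([-8.39653621e-04,  9.90504746e-01,  1.37475970e-01,  9.48271283e-06]), 'wrist_force': array([ 0.54675582,  0.60838996, -1.29318296]), 'ft_torque': array([-0.03362837,  0.00338956, -0.02072199]), 'grip_force': 0.0, 'finger_gap': 0.08561212756317449}
```

View pics/top0.png

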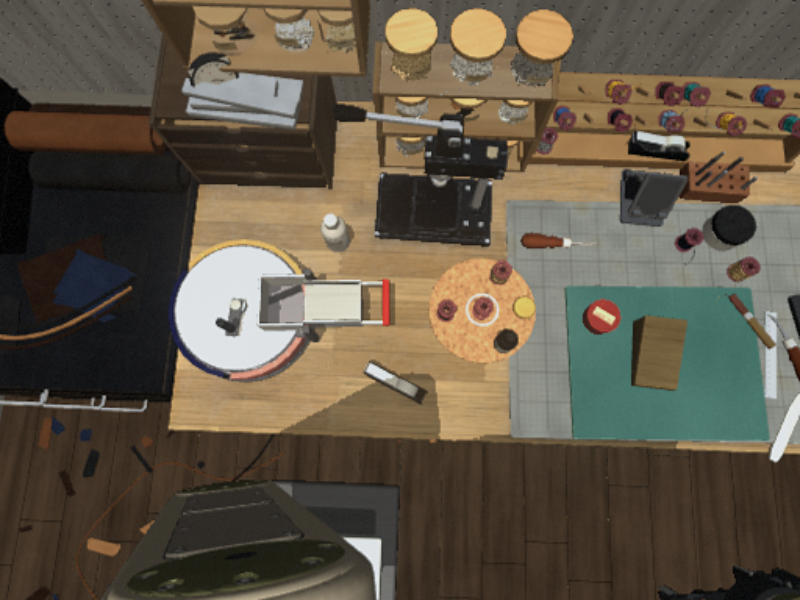

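View pics/scene0.png

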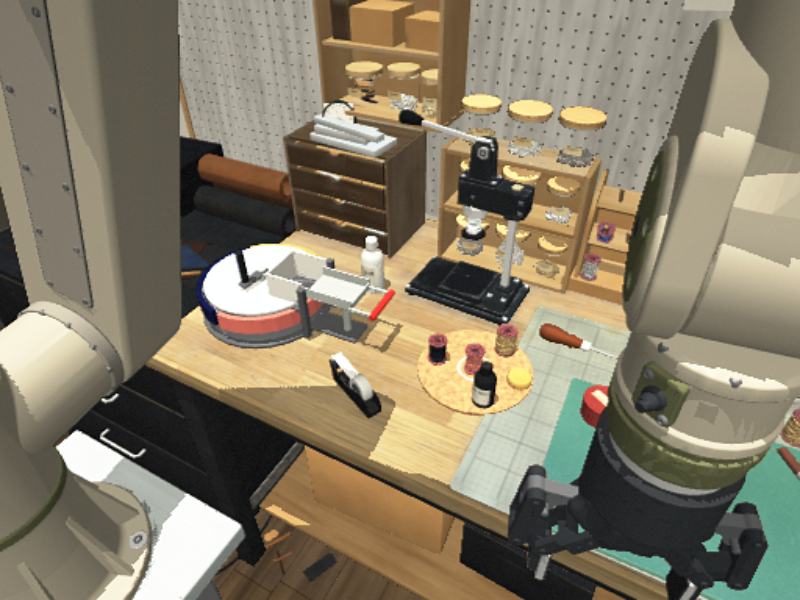

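The top view shows the carousel at (240,310), the pan at (335,302) with its red bar at (386,303), and the mat at (482,310) with the reel in its ring. I'll crop both areas to read the colours.

Run:
```python
from h import *
import pickle
C=pickle.load(open('c0.pkl','rb'))
a=C['top']['bgr'][150:250,105:355]
cv2.imwrite('pics/crop.png',np.vstack([cv2.resize(a,(800,320),interpolation=cv2.INTER_CUBIC),cv2.resize(C['scene']['bgr'][190:280,240:400],(498,280),interpolation=cv2.INTER_CUBIC).copy() if 0 else np.pad(cv2.resize(C['scene']['bgr'][190:280,240:400],(498,280),interpolation=cv2.INTER_CUBIC),((0,0),(0,302),(0,0)))]))
for n in C:
    c=C[n];P=pts(c);hsv=cv2.cvtColor(c['bgr'],cv2.COLOR_BGR2HSV)
    X,Y,Z=P[...,0],P[...,1],P[...,2]
    H,S,V=cv2.split(hsv)
    red=((H<6)|(H>174))&(S>180)&(V>120)&(Z>.05)&(Z<.12)
    if red.sum()>10:
        q=P[red];m=np.median(q,0);print(n,'bar',m,q.min(0),q.max(0))
        u=np.argwhere(red).astype(float);print(u.mean(0))
    # white cover
    cov=(abs(Z-.068)<.005)&(S<50)&(Y>.05)&(X<.75)
    k,l,s,ce=cv2.connectedComponentsWithStats(cov.astype(np.uint8))
    i=1+s[1:,4].argmax();q=P[l==i]
    (cx,cy),r=cv2.minEnclosingCircle(q[:,:2].astype(np.float32));print(n,'cover',cx,cy,r,len(q))
    # mat
    pp=np.array([ray(c,u,v,.006)[:2] for v in range(384) for u in range(512) if 8<=H[v,u]<=20 and S[v,u]>70 and abs(Z[v,u]-.006)<.006 and -.4<Y[v,u]<-.05])
    # crank pin top
    pin=(Z>.12)&(Z<.16)&(V<70)&(Y>.05)&(X<.7)&(X>.2)
    if pin.sum(): print(n,'pin',P[pin].mean(0),P[pin].min(0),P[pin].max(0))
    # things on mat
    t=(Z>.012)&(Z<.1)&(X>.3)&(X<.62)&(Y<-.05)&(Y>-.4)
    k,l,s,ce=cv2.connectedComponentsWithStats(t.astype(np.uint8))
    for i in range(1,k):
        if s[i,4]>25:
            q=P[l==i];zt=np.percentile(q[:,2],97);tp=q[q[:,2]>zt-.006]
            print(n,ce[i].round(),s[i,4],'top',zt.round(3),((tp.min(0)+tp.max(0))/2).round(4), (tp.max(0)-tp.min(0)).round(3))
    # tall things near the pan
    t=(Z>.012)&(Z<.16)&(X>.25)&(X<.75)&(Y>-.1)&(Y<.36)
    k,l,s,ce=cv2.connectedComponentsWithStats(t.astype(np.uint8))
    for i in range(1,k):
        if s[i,4]>25:
            q=P[l==i];print(n,'obj',ce[i].round(),s[i,4],q.min(0).round(3),q.max(0).round(3))
```

```text
scene bar [ 0.51866789 -0.15538602  0.08929688] [ 0.48298907 -0.15946488  0.08248273] [ 0.55730182 -0.14881034  0.09302832]
[194.92391304 243.85869565]
scene cover 0.47892099618911743 0.12448830157518387 0.097697414457798 896
scene pin [0.46793148 0.09010003 0.13516043] [0.46301111 0.08635213 0.12002336] [0.47498687 0.09900444 0.1475186 ]
scene [226. 190.] 682 top 0.098 [ 0.5177 -0.104   0.0962] [0.072 0.108 0.008]
scene [323. 216.] 233 top 0.053 [ 0.5936 -0.3464  0.051 ] [0.034 0.031 0.008]
scene [279. 222.] 181 top 0.05 [ 0.5236 -0.254   0.0478] [0.03  0.03  0.007]
scene [307. 240.] 543 top 0.085 [ 0.4725 -0.354   0.0829] [0.016 0.017 0.007]
scene [226. 244.] 468 top 0.051 [ 0.4023 -0.165   0.0492] [0.049 0.081 0.008]
scene [330. 241.] 134 top 0.021 [ 0.5364 -0.3855  0.0184] [0.04  0.029 0.007]
scene obj [216. 121.] 730 [ 0.741 -0.03   0.112] [0.75  0.204 0.16 ]
scene obj [219. 135.] 39 [0.746 0.049 0.073] [0.75  0.095 0.106]
scene obj [167. 138.] 120 [0.737 0.239 0.012] [0.75  0.359 0.029]
scene obj [181. 182.] 5430 [ 0.391 -0.1    0.012] [0.75  0.209 0.148]
top bar [ 0.52157526 -
[... 479 characters left out ...]
7.] 117 top 0.05 [ 0.5245 -0.2559  0.0477] [0.03  0.032 0.007]
top [309. 196.] 124 top 0.05 [ 0.5295 -0.3173  0.0473] [0.03  0.029 0.007]
top [334. 196.] 121 top 0.021 [ 0.5361 -0.3862  0.019 ] [0.036 0.025 0.008]
top [323. 218.] 186 top 0.085 [ 0.4737 -0.3555  0.0838] [0.016 0.017 0.008]
top [251. 243.] 334 top 0.05 [ 0.4039 -0.166   0.0484] [0.051 0.083 0.008]
top obj [158.  99.] 942 [ 0.742 -0.041  0.075] [0.75  0.202 0.16 ]
top obj [167. 115.] 497 [ 0.746 -0.041  0.012] [0.75  0.201 0.081]
top obj [ 92. 115.] 183 [0.739 0.238 0.012] [0.75  0.36  0.028]
top obj [214. 148.] 323 [ 0.628 -0.08   0.013] [ 0.669 -0.038  0.115]
top obj [160. 197.] 7192 [ 0.392 -0.1    0.012] [0.626 0.205 0.145]
```

View pics/crop.png

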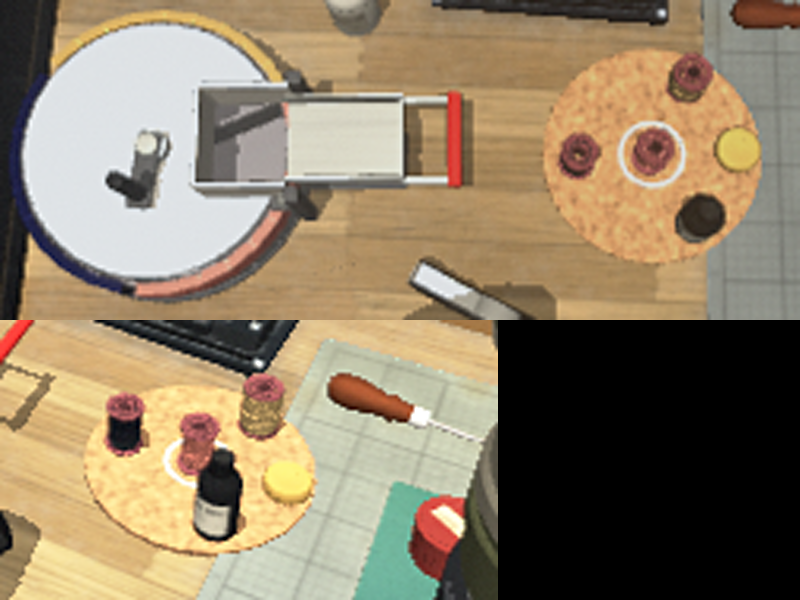

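The ring holds the pink reel; navy is left of it and beige is upper right. The crank's pin is at about q≈+1.5, so pink needs roughly another 0.55 rad anticlockwise. I'll start moving towards the reel while refining the axis.

Run:
```python
from h import *
import pickle, workcell
from scipy.optimize import least_squares
print([ (k,getattr(workcell,k)) for k in dir(workcell) if 'off' in k.lower()])
C=pickle.load(open('c0.pkl','rb'));c=C['top']
P=pts(c);S=cv2.cvtColor(c['bgr'],cv2.COLOR_BGR2HSV)[...,1];Z=P[...,2]
cov=((abs(Z-.068)<.006)&(S<50)&(P[...,1]>-.03)&(P[...,0]<.65)).astype(np.uint8)
k,l,s,ce=cv2.connectedComponentsWithStats(cov);i=1+s[1:,4].argmax()
h=cv2.convexHull(P[l==i][:,:2].astype(np.float32))[:,0]
f=least_squares(lambda a:np.hypot(*(h-a[:2]).T)-a[2],[.51,.09,.104],loss='soft_l1',f_scale=.001);print(f.x,len(h))
# pan floor
fl=(abs(Z-.085)<.004)&(P[...,1]<-.03)&(P[...,1]>-.12)&(abs(P[...,0]-.518)<.04)&(S<60)
print('floor',cv2.minAreaRect(P[fl][:,:2].astype(np.float32)*1000))
```

```text
[('grasp_offset', 0.0187)]
[0.51020306 0.09160057 0.10504618] 36
floor ((520.8767700195312, -74.34507751464844), (72.82160949707031, 88.47265625), 0.407925009727478)
```

Request:
step_arm([
  [41,26,0,0,0,-8.2,0.4],
  [41,26,0,0,0,-8.2,0.4],
  [41,26,0,0,0,-8.2,0.4],
  [41,26,0,0,0,-8.2,0.4],
  [41,26,0,0,0,-8.2,0.4],
])

```text
clock: 0.6
tcp_pos: [0.3554, -0.427, 0.231]
orientation: [-0.0, 0.978, -0.208, -0.0]
wrist_force: [-0.8, -0.7, 0.9]
finger_gap: 0.0598
grip_force: 0.0
```

Request:
step_arm([
  [42,26.4,0,0,0,0,0.4],
  [42,26.4,0,0,0,0,0.4],
  [42,26.4,-20,0,0,0,0.4],
  [41,26.3,-45,0,0,0,0.4],
  [0,0,-40,0,0,0,0.4],
])

```text
clock: 1.1
tcp_pos: [0.5128, -0.3288, 0.1385]
orientation: [0.0, 0.979, -0.202, 0.002]
wrist_force: [0.0, -0.5, -0.8]
finger_gap: 0.0596
grip_force: 0.0
```

Request:
step_arm([
  [0,0,-36,0,0,0,0.4],
  [0,0,0,0,0,0,0.4],
  [0,0,0,0,0,0,0.4],
])

```text
clock: 1.4
tcp_pos: [0.5079, -0.3307, 0.1025]
orientation: [-0.0, 0.979, -0.205, -0.001]
wrist_force: [-0.0, -0.4, 1.1]
finger_gap: 0.0596
grip_force: 0.0
```

Run:
```python
from h import *
a=cam('top');b=cam('scene')
cv2.imwrite('pics/p1.png',np.hstack([cv2.resize(a['bgr'][140:260,250:370],(400,400)),cv2.resize(b['bgr'][150:270,240:360],(400,400))]))
print(get_state()['tcp_pos'])
```

```text
[ 0.509319   -0.33234465  0.10494937]
```

View pics/p1.png

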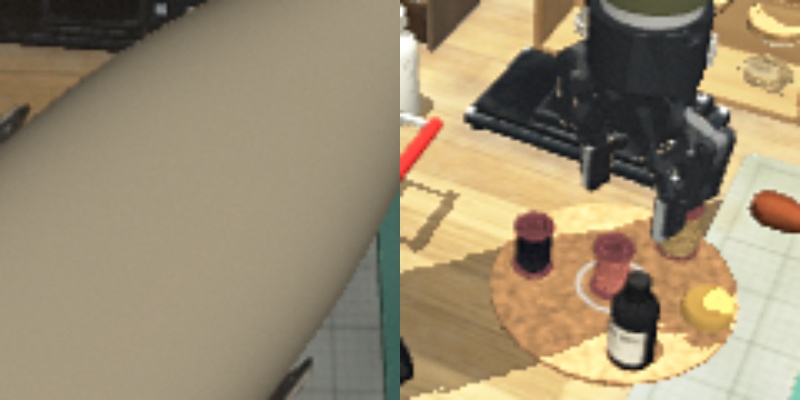

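The scene view shows the gripper above the mat, short of the reel, with the pink reel at (610,265) in the crop. I'll shift 20, 15 mm and descend.

Request:
step_arm([
  [20,15,0,0,0,0,0.4],
  [0,0,0,0,0,0,0.4],
  [0,0,-30,0,0,0,0.4],
  [0,0,0,0,0,0,0.4],
])

```text
clock: 1.9
tcp_pos: [0.5271, -0.3157, 0.0716]
orientation: [-0.0, 0.979, -0.205, -0.001]
wrist_force: [-0.9, 0.9, -0.2]
finger_gap: 0.0599
grip_force: 0.0
```

Run:
```python
from h import *
b=cam('scene')
cv2.imwrite('pics/p2.png',cv2.resize(b['bgr'][160:260,245:365],(720,600)))
s=get_state();print(s['tcp_pos'],s['wrist_force'])
```

```text
[ 0.52738828 -0.31596486  0.07272622] [-0.0919323   0.39324798  0.23094766]
```

View pics/p2.png

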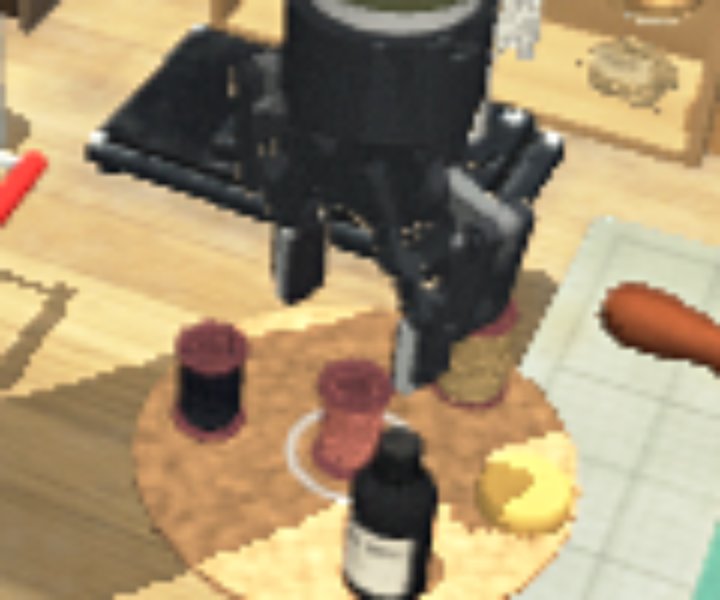

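The gripper is centred above the pink reel at (350,400), with the fingers clear of navy at (210,375) and the wax at (525,490). I'll lower and grip.

Request:
step_arm([
  [1.5,-1,-30,0,0,0,0.4],
  [0,0,-15,0,0,0,0.4],
  [0,0,-12,0,0,0,0.4],
  [0,0,0,0,0,0,0.4],
])

```text
clock: 2.35
tcp_pos: [0.5292, -0.3171, 0.0153]
orientation: [-0.0, 0.979, -0.205, -0.001]
wrist_force: [0.0, -0.0, 0.1]
finger_gap: 0.0595
grip_force: 0.0
```

Request:
step_arm([
  [0,0,0,0,0,0,-1],
  [0,0,0,0,0,0,-1],
  [0,0,0,0,0,0,-1],
  [0,0,0,0,0,0,-1],
  [0,0,0,0,0,0,-1],
], newtons=30)

```text
clock: 2.85
tcp_pos: [0.5308, -0.3179, 0.0171]
orientation: [0.001, 0.979, -0.205, 0.001]
wrist_force: [-1.1, 0.1, 6.2]
finger_gap: 0.0275
grip_force: 29.3
```

Request:
step_arm([
  [0,0,20,0,0,0,-1],
  [0,0,30,0,0,0,-1],
  [0,0,40,0,0,0,-1],
  [0,0,30,0,0,0,-1],
  [0,0,0,0,0,0,-1],
])

```text
clock: 3.35
tcp_pos: [0.5324, -0.3189, 0.141]
orientation: [0.002, 0.979, -0.205, 0.004]
wrist_force: [0.8, -1.0, -0.4]
finger_gap: 0.0274
grip_force: 29.5
```

Run:
```python
from h import *
b=cam('scene')
cv2.imwrite('pics/p3.png',cv2.resize(b['bgr'][130:250,245:365],(600,600)))
s=get_state();print(s['tcp_pos'],s['wrist_force'],s['finger_gap'])
```

```text
[ 0.53135732 -0.31808192  0.13840441] [0.29846401 0.48290479 0.33001149] 0.02755876895206752
```

View pics/p3.png

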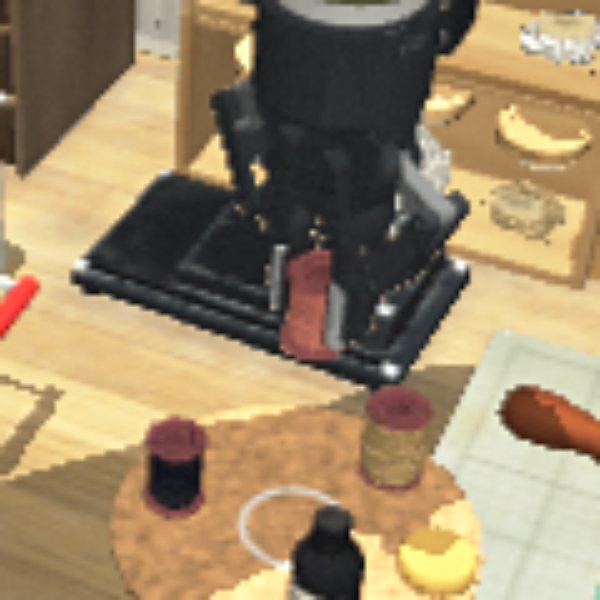

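The reel is held between the fingers at (315,305), and the ring on the mat is empty with the others untouched. Next, over the pan, turning to line up with it.

Request:
step_arm([
  [-3,45,5,0,0,6.6,-1],
  [-3,45,0,0,0,6.6,-1],
  [-3,45,0,0,0,6.6,-1],
  [-3,45,0,0,0,6.5,-1],
  [0,40,0,0,0,0,-1],
])

```text
clock: 3.9
tcp_pos: [0.516, -0.0947, 0.139]
orientation: [-0.001, 1.0, 0.024, -0.002]
wrist_force: [-0.3, -0.0, -0.8]
finger_gap: 0.0274
grip_force: 29.6
```

Request:
step_arm([
  [0,30,0,0,0,0,-1],
  [0,0,0,0,0,0,-1],
  [0,0,0,0,0,0,-1],
])

```text
clock: 4.2
tcp_pos: [0.5172, -0.0664, 0.1395]
orientation: [-0.0, 1.0, 0.024, -0.001]
wrist_force: [0.4, -0.5, -0.8]
finger_gap: 0.0275
grip_force: 29.6
```

Run:
```python
from h import *
a=cam('top');b=cam('scene')
cv2.imwrite('pics/p4.png',np.hstack([cv2.resize(a['bgr'][140:260,130:250],(400,400)),cv2.resize(b['bgr'][120:240,170:290],(400,400))]))
s=get_state();print(s['tcp_pos'],s['orientation'],s['finger_gap'])
```

```text
[ 0.51764854 -0.0677412   0.13992752] [ 2.96894744e-05  9.99747635e-01  2.24579011e-02 -5.55667371e-04] 0.027720496351096434
```

View pics/p4.png

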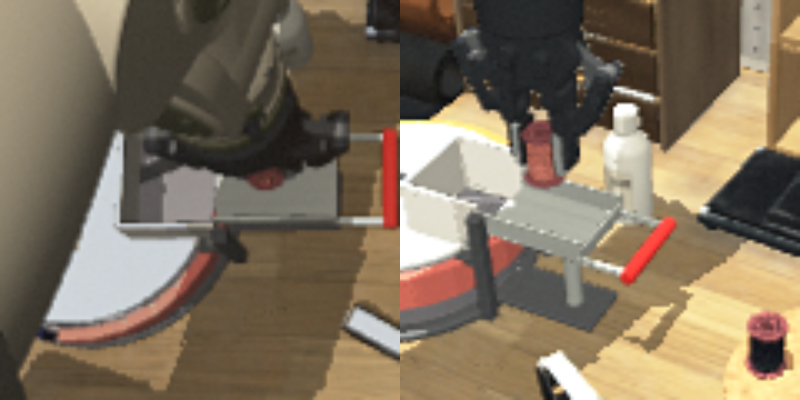

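The reel hangs upright over the pan floor, at (265,180) in the top crop, centred across it. I'll lower and release.

Request:
step_arm([
  [0,0,-20,0,0,0,-1],
  [0,0,-12,0,0,0,-1],
  [0,0,-6,0,0,0,-1],
  [0,0,-3,0,0,0,-1],
  [0,0,0,0,0,0,-1],
])

```text
clock: 4.8
tcp_pos: [0.5177, -0.0674, 0.0994]
orientation: [-0.0, 1.0, 0.022, -0.0]
wrist_force: [0.6, 0.2, -0.1]
finger_gap: 0.0276
grip_force: 29.6
```

Request:
step_arm([
  [0,0,-2,0,0,0,-1],
  [0,0,0,0,0,0,0.3],
  [0,0,0,0,0,0,0.3],
  [0,0,0,0,0,0,0.3],
  [0,0,0,0,0,0,0.3],
])

```text
clock: 5.3
tcp_pos: [0.518, -0.0671, 0.0979]
orientation: [0.0, 1.0, 0.023, 0.0]
wrist_force: [-0.3, 0.0, -0.3]
finger_gap: 0.0556
grip_force: 0.0
```

Request:
step_arm([
  [0,0,15,0,0,0,0.3],
  [0,0,40,0,0,0,0.3],
  [0,0,45,0,0,0,0.3],
  [0,0,30,0,0,0,0],
  [0,0,0,0,0,0,-0.1],
])

```text
clock: 5.8
tcp_pos: [0.5206, -0.0678, 0.2328]
orientation: [0.001, 1.0, 0.023, 0.004]
wrist_force: [0.4, 0.1, -1.1]
finger_gap: 0.0383
grip_force: 0.0
```

Run:
```python
from h import *
a=cam('top');b=cam('scene')
cv2.imwrite('pics/p5.png',np.hstack([cv2.resize(a['bgr'][140:260,100:220],(400,400)),cv2.resize(b['bgr'][120:240,120:240],(400,400))]))
s=get_state();print(s['tcp_pos'],s['finger_gap'])
```

```text
[ 0.51837876 -0.06720911  0.22831699] 0.038438676611639085
```

View pics/p5.png

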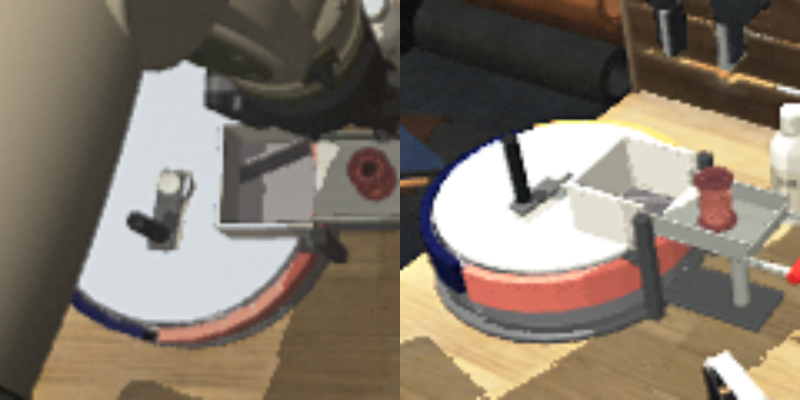

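The pink reel stands in the pan at (370,175) in the top crop, and the crank pin is at (150,225). Now to the crank.

Request:
step_arm([
  [-12.5,39.4,0,0,0,0,-0.1],
  [-12.5,39.4,0,0,0,0,-0.1],
  [-12.5,39.4,0,0,0,0,-0.1],
  [-12.5,39.4,0,0,0,0,-0.1],
  [0,0,-40,0,0,0,-0.1],
])

```text
clock: 6.4
tcp_pos: [0.4686, 0.0944, 0.19]
orientation: [-0.001, 1.0, 0.026, 0.003]
wrist_force: [2.4, -0.7, -0.6]
finger_gap: 0.0386
grip_force: 0.0
```

Request:
step_arm([
  [0,0,-20,0,0,0,-0.1],
  [0,0,0,0,0,0,-0.1],
  [0,0,0,0,0,0,-0.1],
])

```text
clock: 6.7
tcp_pos: [0.467, 0.0904, 0.1668]
orientation: [0.0, 1.0, 0.023, -0.001]
wrist_force: [-1.1, -0.5, 0.3]
finger_gap: 0.038
grip_force: 0.0
```

Request:
step_arm([
  [1,0,-20,0,0,0,-0.1],
  [0,0,-15,0,0,0,-0.1],
  [0,0,-8,0,0,0,-0.1],
  [0,0,0,0,0,0,-0.1],
])

```text
clock: 7.1
tcp_pos: [0.4688, 0.0902, 0.1245]
orientation: [0.0, 1.0, 0.022, -0.0]
wrist_force: [0.4, -0.2, 0.5]
finger_gap: 0.0386
grip_force: 0.0
```

Request:
step_arm([
  [0,0,0,0,0,0,-1],
  [0,0,0,0,0,0,-1],
  [0,0,0,0,0,0,-1],
  [0,0,0,0,0,0,-1],
  [0,0,0,0,0,0,-1],
], newtons=20)

```text
clock: 7.6
tcp_pos: [0.4694, 0.0907, 0.1257]
orientation: [-0.0, 1.0, 0.023, 0.001]
wrist_force: [-3.0, 0.8, 5.5]
finger_gap: 0.0133
grip_force: 20.4
```

Request:
step_arm([
  [0.6,-5.5,0,0,0,0,-1],
  [1.3,-5.2,0,0,0,0,-1],
  [1.8,-4.8,0,0,0,0,-1],
  [2.6,-4.7,0,0,0,0,-1],
  [0,0,0,0,0,0,-1],
])

```text
clock: 8.1
tcp_pos: [0.4756, 0.0702, 0.1254]
orientation: [0.0, 1.0, 0.023, 0.001]
wrist_force: [-1.5, 0.4, 4.5]
finger_gap: 0.0132
grip_force: 20.7
```

Request:
step_arm([
  [0,0,0,0,0,0,0],
  [0,0,0,0,0,0,0],
  [0,0,0,0,0,0,0],
  [0,0,0,0,0,0,0],
  [0,0,30,0,0,0,0],
])

```text
clock: 8.6
tcp_pos: [0.4723, 0.0703, 0.1516]
orientation: [-0.0, 1.0, 0.023, -0.004]
wrist_force: [-0.9, 1.4, 0.1]
finger_gap: 0.0429
grip_force: 0.0
```

Request:
step_arm([
  [0,0,50,0,0,0,0],
  [10,-45,20,0,0,0,0],
  [10,-45,0,0,0,0,0],
  [10,-45,0,0,0,0,0],
  [10,-45,0,0,0,0,0],
])

```text
clock: 9.1
tcp_pos: [0.5155, -0.1111, 0.225]
orientation: [0.0, 1.0, 0.023, 0.0]
wrist_force: [1.3, 0.8, 0.3]
finger_gap: 0.0427
grip_force: 0.0
```

Run:
```python
from h import *
for n in('scene','top'):
    c=cam(n);P=pts(c);V=c['bgr'].max(2);Z=P[...,2]
    pin=(Z>.12)&(Z<.15)&(V<70)&(abs(P[...,1]-.09)<.06)&(abs(P[...,0]-.5)<.06)
    if pin.sum():
        m=P[pin].mean(0);print(n,m,np.degrees(np.arctan2(m[1]-.0916,m[0]-.510))%360-92.6)
    H,S,V=cv2.split(cv2.cvtColor(c['bgr'],cv2.COLOR_BGR2HSV))
    red=((H<6)|(H>174))&(S>180)&(V>120)&(Z>.05)&(Z<.12);print(P[red].mean(0),red.sum())
    cv2.imwrite(f'pics/q_{n}.png',c['bgr'])
s=get_state();print(s['tcp_pos'],s['orientation'],s['finger_gap'])
A,B=[cv2.resize(cv2.imread(f'pics/q_{n}.png')[y:y+120,x:x+120],(400,400)) for n,y,x in(('top',140,100),('scene',120,140))]
cv2.imwrite('pics/p6.png',np.hstack([A,B]))
```

```text
scene [0.47260361 0.06637507 0.13372383] 121.40078557254071
[ 0.51798964 -0.15457188  0.08859628] 92
[ 0.51794089 -0.15376745  0.08877042] 90
[ 0.51646391 -0.11455637  0.22417596] [1.07431269e-03 9.99804187e-01 1.97531566e-02 4.96110758e-04] 0.04272061728465361
```

View pics/p6.png

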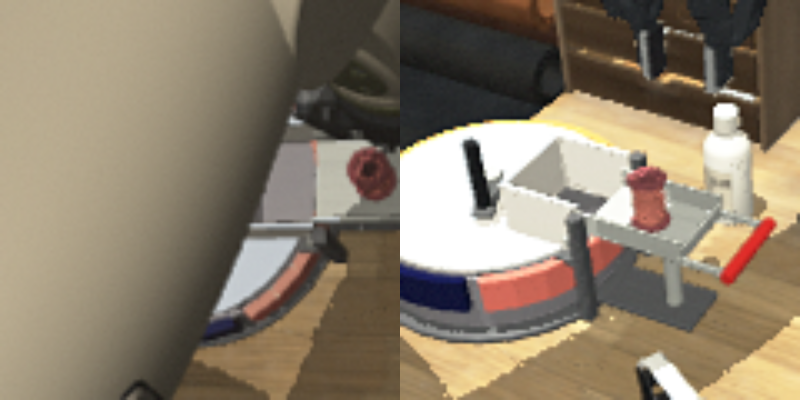

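The crank now reads about 121° and the pink rim is centred under the chute, with the reel still standing in the pan at (650,195). Next is the red bar.

Request:
step_arm([
  [2.5,-38.5,0,0,0,0,-0.4],
  [0,0,-40,0,0,0,-0.4],
  [0,0,-40,0,0,0,-0.4],
  [0,0,0,0,0,0,-0.4],
  [0,0,0,0,0,0,-0.4],
])

```text
clock: 9.7
tcp_pos: [0.517, -0.1472, 0.1446]
orientation: [-0.0, 1.0, 0.023, -0.001]
wrist_force: [0.5, 0.0, 0.6]
finger_gap: 0.0255
grip_force: 0.0
```

Request:
step_arm([
  [1.5,-6,-20,0,0,0,-0.4],
  [0,0,-20,0,0,0,-0.4],
  [0,0,-20,0,0,0,-0.4],
  [0,0,-15,0,0,0,-0.4],
  [0,0,0,0,0,0,-0.4],
])

```text
clock: 10.2
tcp_pos: [0.5196, -0.1536, 0.0703]
orientation: [0.0, 1.0, 0.023, 0.0]
wrist_force: [-0.3, 0.4, 1.0]
finger_gap: 0.0259
grip_force: 0.0
```

Request:
step_arm([
  [0,0,0,0,0,0,-1],
  [0,0,0,0,0,0,-1],
  [0,0,0,0,0,0,-1],
  [0,0,0,0,0,0,-1],
], newtons=20)

```text
clock: 10.6
tcp_pos: [0.5203, -0.1525, 0.0717]
orientation: [-0.001, 1.0, 0.024, 0.001]
wrist_force: [0.1, 5.3, -0.0]
finger_gap: 0.011
grip_force: 21.1
```

Request:
step_arm([
  [0,0.7,13.2,0,0,0,-1],
  [-0.1,1.9,13,0,0,0,-1],
  [-0.2,3.3,12.8,0,0,0,-1],
  [-0.2,4.5,12.4,0,0,0,-1],
  [0,0,0,0,0,0,-1],
])

```text
clock: 11.1
tcp_pos: [0.5196, -0.1406, 0.1236]
orientation: [-0.002, 1.0, 0.024, 0.002]
wrist_force: [1.7, 7.0, -5.4]
finger_gap: 0.0111
grip_force: 21.6
```

Request:
step_arm([
  [-0.3,5.8,11.9,0,0,0,-1],
  [-0.3,6.8,11.2,0,0,0,-1],
  [-0.4,8,10.5,0,0,0,-1],
  [0,0,0,0,0,0,-1],
])

```text
clock: 11.5
tcp_pos: [0.5184, -0.1202, 0.1568]
orientation: [-0.002, 1.0, 0.024, 0.001]
wrist_force: [1.6, 5.7, -6.3]
finger_gap: 0.0111
grip_force: 20.8
```

Request:
step_arm([
  [-0.4,9,9.7,0,0,0,-1],
  [-0.5,9.9,8.7,0,0,0,-1],
  [-0.5,10.8,7.7,0,0,0,-1],
  [0,0,0,0,0,0,-1],
  [0,0,0,0,0,0,-1],
])

```text
clock: 12.0
tcp_pos: [0.517, -0.0933, 0.1821]
orientation: [0.001, 1.0, 0.023, 0.001]
wrist_force: [1.8, 0.4, -1.1]
finger_gap: 0.0109
grip_force: 20.5
```

Run:
```python
from h import *
b=cam('scene')
cv2.imwrite('pics/p7.png',cv2.resize(b['bgr'][110:230,140:260],(600,600)))
s=get_state();print(s['tcp_pos'],s['wrist_force'],s['finger_gap'])
```

```text
[ 0.51703914 -0.09362447  0.18184573] [ 1.81349314 -0.27654173  0.04109873] 0.010991426789407066
```

View pics/p7.png

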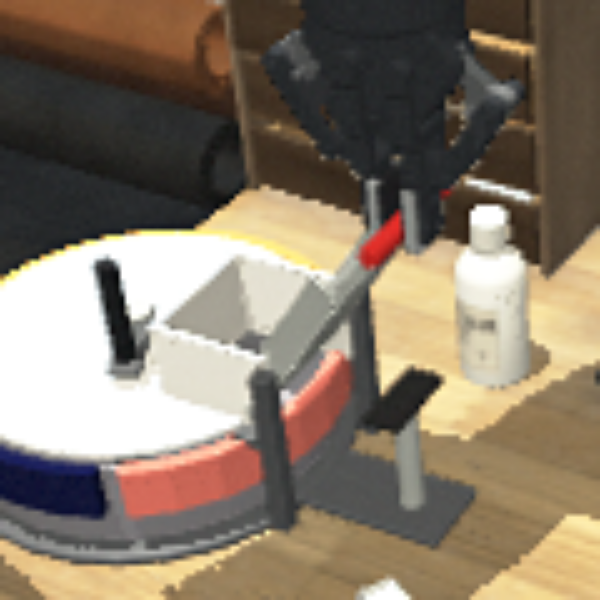

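The pan is tipped up with its floor at (310,330) empty; the reel has gone down the chute. I'll let the pan down along the same arc.

Request:
step_arm([
  [0.5,-10.8,-7.7,0,0,0,-1],
  [0.5,-9.9,-8.7,0,0,0,-1],
  [0.4,-9,-9.7,0,0,0,-1],
  [0.4,-8,-10.5,0,0,0,-1],
  [0,0,0,0,0,0,-1],
])

```text
clock: 12.55
tcp_pos: [0.5186, -0.1331, 0.1422]
orientation: [0.0, 1.0, 0.022, 0.0]
wrist_force: [5.5, -0.4, 0.5]
finger_gap: 0.0108
grip_force: 20.1
```

Request:
step_arm([
  [0.3,-6.8,-11.2,0,0,0,-1],
  [0.3,-5.8,-11.9,0,0,0,-1],
  [0.2,-4.5,-12.4,0,0,0,-1],
  [0.2,-3.3,-12.8,0,0,0,-1],
  [0,0,0,0,0,0,-1],
])

```text
clock: 13.05
tcp_pos: [0.5194, -0.1513, 0.0931]
orientation: [-0.001, 1.0, 0.023, 0.0]
wrist_force: [7.1, 3.7, -1.0]
finger_gap: 0.011
grip_force: 19.6
```

Request:
step_arm([
  [0.1,-1.9,-13,0,0,0,-1],
  [0,-0.7,-11.5,0,0,0,-1],
  [0,0,0,0,0,0,-1],
  [0,0,0,0,0,0,-0.4],
  [0,0,0,0,0,0,-0.4],
])

```text
clock: 13.55
tcp_pos: [0.5174, -0.1541, 0.0699]
orientation: [0.0, 1.0, 0.023, -0.002]
wrist_force: [0.4, 0.3, -0.9]
finger_gap: 0.0257
grip_force: 0.0
```

Request:
step_arm([
  [0,0,0,0,0,0,-0.4],
  [0,0,15,0,0,0,-0.4],
  [0,0,40,0,0,0,-0.4],
  [0,-20,40,0,0,0,-0.4],
  [0,-50,20,0,0,0,-0.4],
])

```text
clock: 14.05
tcp_pos: [0.5198, -0.2193, 0.1881]
orientation: [0.001, 1.0, 0.025, 0.001]
wrist_force: [2.3, -1.0, 0.7]
finger_gap: 0.0256
grip_force: 0.0
```

Request:
step_arm([
  [0,-50,10,0,0,0,-0.4],
  [0,-50,0,0,0,0,-0.4],
  [-40,-30,0,0,0,0,-0.4],
  [-40,-30,0,0,0,0,-0.4],
  [0,0,0,0,0,0,-0.4],
])

```text
clock: 14.55
tcp_pos: [0.4342, -0.3831, 0.1934]
orientation: [-0.0, 1.0, 0.019, -0.002]
wrist_force: [0.6, 0.7, 0.7]
finger_gap: 0.0257
grip_force: 0.0
```

Run:
```python
from h import *
a=cam('top');b=cam('scene')
for c in(a,b):
    P=pts(c);H,S,V=cv2.split(cv2.cvtColor(c['bgr'],cv2.COLOR_BGR2HSV));Z=P[...,2]
    red=((H<6)|(H>174))&(S>180)&(V>120)&(Z>.05)&(Z<.2)&(P[...,1]>-.2);print(P[red].mean(0),red.sum())
    r=(abs(P[...,0]-.512)<.025)&(abs(P[...,1]-.0146)<.025);print('mouth',Z[r].min(),np.median(Z[r]),Z[r].max())
cv2.imwrite('pics/p8.png',np.hstack([cv2.resize(a['bgr'][140:260,110:230],(400,400)),cv2.resize(b['bgr'][130:250,200:320],(400,400))]))
s=get_state();print(s['tcp_pos'],s['wrist_force'])
```

```text
[ 0.52161505 -0.15351578  0.08861311] 113
mouth 0.008128389866756902 0.014959927005393614 0.04911005939000157
[ 0.51736169 -0.1549192   0.0884522 ] 85
mouth 0.01643135655111816 0.01643135655111816 0.01643135655111816
[ 0.4375966  -0.3803629   0.19394749] [ 0.34115309  0.43402071 -0.3493965 ]
```

View pics/p8.png

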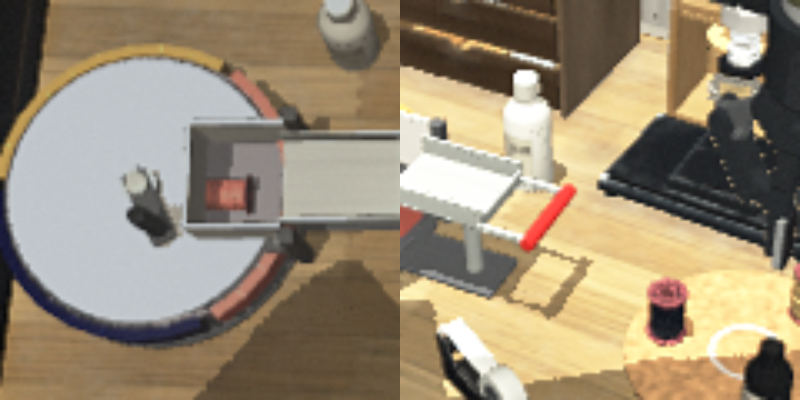

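The reel lies on the compartment floor under the chute at (230,195), the pan is level and its bar is back at its starting height. The arm is clear, so I'll hand in.

```bash
python3 -c "
from workcell import *
print(hand_in())"
```

```text
the job is handed in; nothing more can be done
None
```

The pink reel from the ring lies in the carousel's pink compartment, the pan is down again, the other things looked undisturbed, and the job is handed in (no verdict was returned).

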